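# Hang the etched mug to dry and start the drying fan

### The job

Hang the blue mug by its handle on the orange hook of the drying stand and let go of it, then turn the fan's dial so that its white pointer line points at the red dot. The mug should be left hanging still, and the other things on the table should stay where they are.

Things in the scene. Friction and masses are not known exactly. Their poses are not given: they have to be found in the camera images.
- mug: blue mug, white etched leaves, standing upright: 68 mm across, 105 mm high, wall 4 mm, 0.3 kg. Origin: centre of underside; z up through the mouth. Handle on its +y side, in its y-z plane: round bar 10 mm thick, outer face 79 mm from the mug's axis; opening 35 mm wide (y 34 to 69 mm) and 52 mm high (z 31 to 83 mm), passed through along the mug's x axis.
- stand: drying stand, fixed: wooden base 170 x 140 x 14 mm, upright steel post 16 mm thick with its top at 218 mm, and one orange hook at the top. Origin on the table under the middle of the hook's arm; its base spans x -45 to 125 mm, y +-70 mm; the post stands at x = 62 mm.
- hook_seat (a point): middle of the level arm of the orange hook, on the bar's axis, 210 mm above the table; bar 10 mm thick; x runs along the arm towards the post (62 mm away), z up. The straight arm starts at x = -55 mm; there the tip bends up and ends at x = -70 mm with its top 25 mm above the arm's axis.
- fan: drying fan, fixed: white and grey cabinet 170 mm wide with a blue drum (top 186 mm high) at its back, and on its front a white panel that slopes up towards the back at 28 degrees from level, with a black dial. Origin on the table under the dial; x towards the back of the fan; it spans x -65 to 212 mm, y +-85 mm.
- dial (a joint): angle of the dial (rad): 0 when its pointer is at the white dot, 0.55 at the yellow dot, 1.1 at the red dot; grows as it turns clockwise, seen facing the panel. It turns stiffly (0.06 N m) and stays where it is left; range -0.5 to 1.9.
- dial_grip (a point): point on the dial's axis at the height to grip, 34 mm off the sloped panel. The dial is a black disc 72 mm across with a straight bar grip 70 mm long and 17 mm thick, whose top is 12 mm above this point. z points out of the panel along the dial's axis, x along the bar towards the end with the white pointer line; the frame turns with the dial.
- red_mark (a point): red dot on the panel, 16 mm across, 61 mm from the dial's axis, to the right of the dial's top as seen facing the panel; white (off) and yellow (low) dots lie to its left on the same circle
- tape: yellow roll of tape lying flat, 96 mm across, 30 mm high; a bystander; origin at the centre of its underside
- plate: green glass plate, 170 mm across, 22 mm high; a bystander; origin at the centre of its underside
- scissors: scissors lying flat, about 175 mm long, 10 mm high; blades towards its x; a bystander; origin at the centre of its underside
- jar: amber jar with red cap, 64 mm across, 85 mm high; a bystander; origin at the centre of its underside
- brush: wooden-handled brush lying along its x, 190 mm long, about 20 mm high; a bystander; origin at the centre of its underside
Not all that is in view belongs to the job. Several things have the shape of the mug; the one meant has the colours described above.

How it is judged:
By the outcome, as a careful person would: the job done as asked, in the order asked, and still so for the second after the job is handed in, with the robot touching nothing.
It also fails if it takes over 67 s, if anything falls off the work surface, if the arm or the gripper's body presses on something with over 40 N, if the wrist force passes 120 N, or if a joint passes its speed limit or range.

### The arm

A 7-joint arm with a two-finger parallel gripper is mounted at the origin on the work surface. World frame = base frame: x ahead of the robot, y to its left, z up, the work surface at z = 0. Lengths are in m, angles in rad, forces in N, time in s.
With the tool pointing down it reaches from about 0.4 to 0.75 m from the base axis. Payload 19.5 kg.
Tool frame: the origin (TCP) lies on the mounting face of the last link; the fingertips stand 173 mm ahead of it and the grasp point (between the pads) lies 155 mm ahead of it; z points along the fingers, y is the line along which they close (so a half turn about z gives the same grasp; the last joint's range is limited). The gripper opens to 85 mm and grips with 20 to 120 N. Pads are 22 mm wide; open, the fingers measure 114 mm over their backs; the gripper's body (76 mm by 85 mm) begins 54 mm behind the grasp point. The pads swing forward as they close: fully open they stand 13 mm farther back than shut.
Start: joints at [-1.391, 0.707, -0.028, 1.485, 0.022, 0.951, -0.075], TCP at [0.126, 0.561, 0.405] pointing down, gripper open.
Joint ranges: [-2.71, 2.71], [-0.32, 2.16], [-1.57, 1.52], [0, 2.45], [-1.46, 4.6], [0, 2.02], [-2.83, 2.83]. Speed limits (rad/s): [1.89, 1.89, 2.57, 2.57, 3.01, 3.01, 3.01].

### API

Orientations are given as a rotation vector (axis times angle).
In Python, from bench import arm gives the robot as it stands.
- The arm moves only by the tool apply_moves, never from a script. Its argument "moves" is a list that holds one entry, the list of rows, each a list of 7 numbers: the shift along the tool's x, y, z in cm, then the turn, a rotation vector about the tool's x, y, z in rad, then the closure, from 0 (fully open) to 1 (shut). A call has 1 to 12 rows; each row shifts and turns the commanded pose from where the row before left it, along the tool's axes as they then stand; what a row does not reach is not made up. A row lasts 1/12 s, in which the tool goes at most 41.7 mm and 7.16 degrees, less where a joint would pass 70% of its speed; a pose out of reach is approached as far as the arm can. A call with a gripper value outside its range is refused whole. The fingers move at their own pace and stop on an object; "newtons" is the grip in N (left out, the last holds). Time passes only in rows, so rows that do not move let the fingers close. It gives the time, the measured TCP pose, the force, the opening and the grip force at its end, in the units of the state.
- arm.sense(): the state, without advancing time (a new reading comes with each control period).
- arm.capture(name): name is "side" or "top"; returns a dict with "frame" (384x512x3 uint8, blue, green, red), "K" (3x3 intrinsics, pixels), "extrinsics" (4x4, takes a point from camera to world coordinates). Camera axes: x right, y down, z forward; pixel columns grow to the right and rows downward; lengths in m; the calibration is good to about 2 mm. A picture is of the moment at which its call begins. There is no depth.
- arm.finish_job(): hands the job in; it is judged then, once.
The state is a dict: "time_s": time; "joints": joint angles; "joint_vel": joint speeds; "joint_torque": joint torques, N m; "ee_pos": TCP position; "tcp_rot": TCP orientation; "wrist_force": force on the tool from outside, world axes, zero at the start; "moment": the same for the moment, N m; "width": opening from 0.0 (shut) to 1.0 (fully open); "grip_force": force on a finger pad.
Only numpy, scipy, OpenCV 4.12 (cv2) and the standard library are available. Lean on these libraries where they do the work, as an engineer would, in place of code of your own. Each camera call takes 0.05 s, during which the arm holds its last target. There are 200 camera calls.

## Working session

There is one attempt and no reset: what is moved stays moved. The work goes in short steps, Python scripts to look and compute and a tool call to move; the robot and the scene stay as the last step left them, time stands still between calls to the robot, and variables do not carry over. Pictures are saved under pics/ and viewed, at most 10 in all, crops included, and the job is handed in when it is done.

Besides the shell and the picture viewer there is one more tool, called in YAML: its name, and indented under it one key for each argument. apply_moves: Moves the arm, as the interface text tells. Its arguments: {"type":"object","properties":{"moves":{"type":"array","items":{"type":"array","items":{"type":"array","items":{"type":"number"}}}},"newtons":{"type":"number"}},"required":["moves"]}

```bash
mkdir -p pics && cat > h.py <<'E'
import numpy as np, cv2
from scipy.spatial.transform import Rotation as R
from bench import arm
def grab(n):
    c=arm.capture(n); return c
def ray(c,u,v):
    K=np.array(c["K"]);T=np.array(c["extrinsics"])
    d=T[:3,:3]@np.linalg.solve(K,[u,v,1.]); return T[:3,3],d
def atz(c,u,v,z):
    o,d=ray(c,u,v); return o+d*(z-o[2])/d[2]
def proj(c,p):
    T=np.linalg.inv(np.array(c["extrinsics"])); q=np.array(c["K"])@(T[:3,:3]@np.array(p)+T[:3,3]); return q[:2]/q[2]
E
python3 - <<'E'
from h import *
import pickle
for n in("side","top"):
    c=grab(n);cv2.imwrite(f"pics/{n}0.png",cv2.resize(c["frame"],(800,600),interpolation=cv2.INTER_CUBIC));pickle.dump(c,open(n+"0.pkl","wb"))
    print(np.round(c["K"],1).tolist(),np.round(c["extrinsics"],3).tolist())
s=arm.sense();print(s)
E
```

```text
[[353.6, 0.0, 257.2], [0.0, 353.6, 191.8], [0.0, 0.0, 1.0]] [[0.961, -0.203, 0.187, 0.35], [-0.275, -0.739, 0.615, -0.645], [0.014, -0.643, -0.766, 0.933], [0.0, 0.0, 0.0, 1.0]]
[[439.0, 0.0, 256.5], [0.0, 439.0, 196.3], [0.0, 0.0, 1.0]] [[-0.025, -0.995, 0.095, 0.409], [-1.0, 0.024, -0.008, -0.002], [0.005, -0.096, -0.995, 1.428], [0.0, 0.0, 0.0, 1.0]]
{'time_s': 0.1, 'joints': array([-1.39072144,  0.70700745, -0.02760515,  1.48491685,  0.02197899,
        0.95089922, -0.07549594]), 'joint_vel': array([-0.00093872, -0.00240839, -0.00024769, -0.00321371,  0.00092979,
        0.00055256, -0.00126963]), 'joint_torque': array([ 6.96942370e-04, -8.84273672e+01,  1.23652037e+00, -2.36453372e+01,
        1.70746108e-02,  5.10228841e-03, -7.04878630e-05]), 'ee_pos': array([0.12646141, 0.56086174, 0.4043017 ]), 'tcp_rot': array([-3.47669121e-01, -3.12220933e+00,  1.45334259e-03]), 'wrist_force': array([0.45520612, 0.02918155, 0.43039248]), 'moment': array([-0.04575068, -0.0230607 ,  0.00791835]), 'grip_force': 0.0, 'width': 0.9984358202277289}
```

View pics/side0.png

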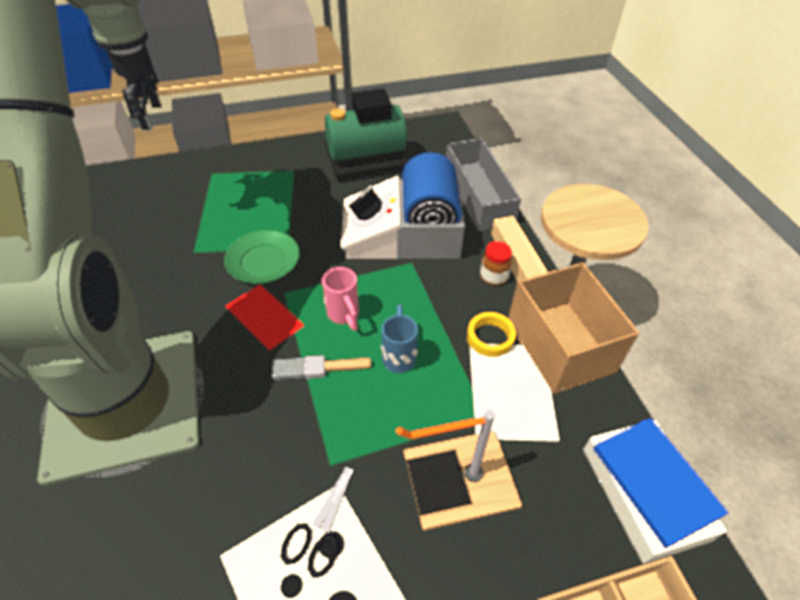

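View pics/top0.png

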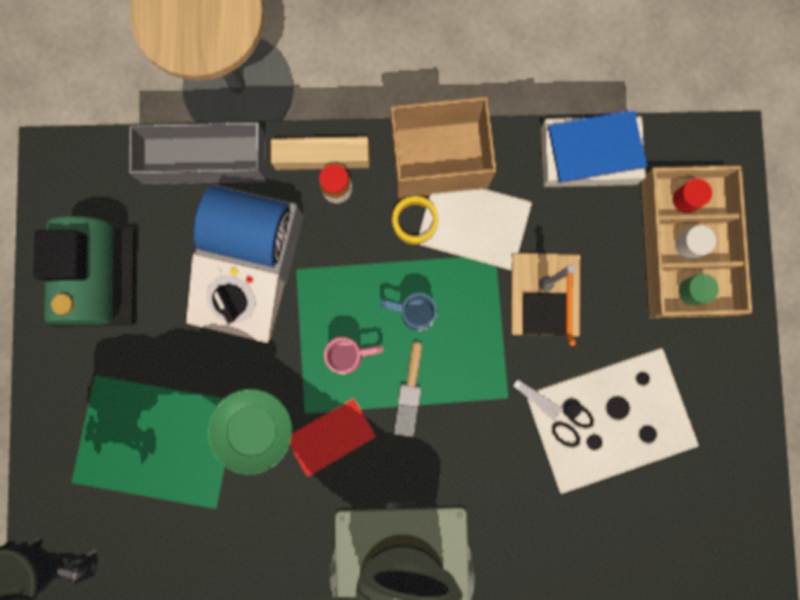

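Candidates for the mug are the blue mug (side 399,340; top 418,311) and the pink mug (side 340,295; top 342,355). I choose the blue one with white leaves and will check it in a close crop. The hook is at top (571,305) and the dial at top (232,300).

```bash
python3 - <<'E'
from h import *
import pickle
t=pickle.load(open("top0.pkl","rb"))["frame"];s=pickle.load(open("side0.pkl","rb"))["frame"]
def cr(f,u,v,w=80,h=60):
    im=cv2.resize(f[v:v+h,u:u+w],(400,300),interpolation=cv2.INTER_CUBIC)
    for k in range(0,w,10): 
        cv2.putText(im,str(u+k),(k*5,8),0,.3,(0,255,255),1);cv2.line(im,(k*5,10),(k*5,14),(0,255,255),1)
    for k in range(0,h,10): cv2.putText(im,str(v+k),(0,k*5+4),0,.3,(0,255,255),1)
    return im
cv2.imwrite("pics/crop1.png",np.vstack([np.hstack([cr(t,230,165),cr(t,320,165)]),np.hstack([cr(t,115,160),cr(s,225,190)])]))
cv2.imwrite("pics/crop2.png",np.hstack([cr(s,245,255),cr(s,210,105)]))
E
```

```text
(no output)
```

View pics/crop1.png

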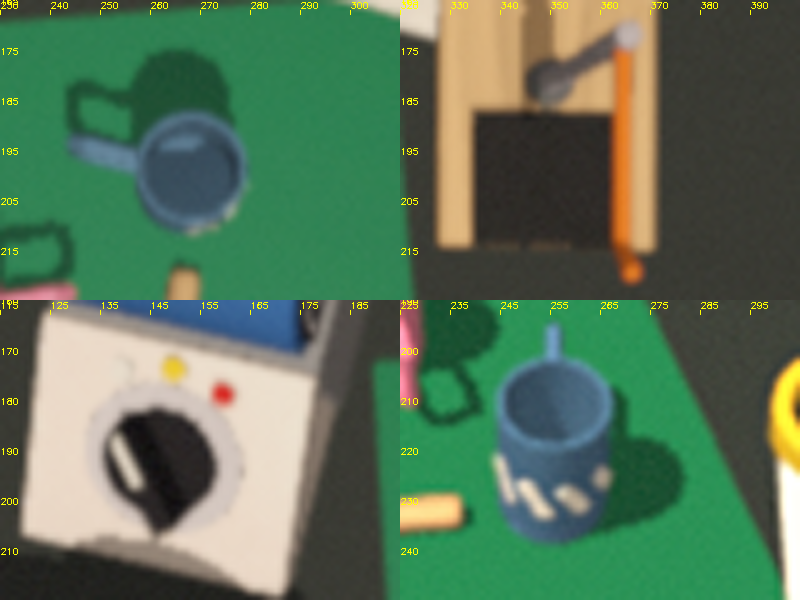

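View pics/crop2.png

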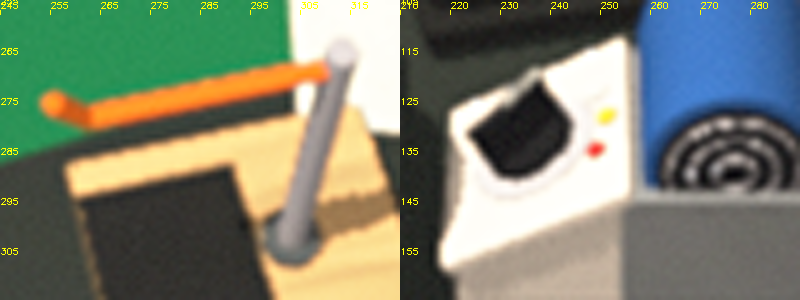

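The crop confirms the blue mug has white leaves. Its top rim centre is near u=268, v=199, and the handle points image-left. The pointer is near the white dot. Now I fit the poses.

```bash
cat > fit.py <<'E'
from h import *
import pickle
from scipy.optimize import least_squares
t=pickle.load(open("top0.pkl","rb"));s=pickle.load(open("side0.pkl","rb"))
T=lambda px,py:(t,px,py)
A=lambda x,y:(t,230+x/5,165+y/5)
B=lambda x,y:(t,320+(x-400)/5,165+y/5)
C=lambda x,y:(t,115+x/5,160+(y-300)/5)
D=lambda x,y:(s,225+(x-400)/5,190+(y-300)/5)
E=lambda x,y:(s,245+x/5,255+y/5)
F=lambda x,y:(s,210+(x-400)/5,105+y/5)
G=lambda x,y:(t,x/1.5625,y/1.5625)
S=lambda x,y:(s,x/1.5625,y/1.5625)
def W(p,l): c,sn=np.cos(p[2]),np.sin(p[2]); return np.array([p[0]+c*l[0]-sn*l[1],p[1]+sn*l[0]+c*l[1],l[2]])
def fit(obs,x0,name):
    f=lambda p:np.concatenate([w*(proj(c,W(p,g(p)))-[u,v]) for (c,u,v),g,w in obs])
    r=least_squares(f,x0,loss="soft_l1"); print(name,np.round(r.x,4)); print(np.round(f(r.x).reshape(-1,2),1).tolist()); return r.x
k=lambda *l:(lambda p:l)
if __name__=="__main__":
    fit([(A(191,168),k(0,0,.105),1),(D(555,403),k(0,0,.105),1),(A(70,146),k(0,.077,.083),1),(D(553,327),k(0,.076,.090),.7)],[.5,0,0],"mug")
    fit([(B(632,271),k(-.068,0,.23),1),(B(622,245),k(-.058,0,.211),1),(B(628,36),k(.062,0,.218),1),(E(52,103),k(-.069,0,.23),1),(E(92,118),k(-.058,0,.211),1),(E(342,52),k(.062,0,.218),1),
     (G(512,254),k(.125,.07,.014),.6),(G(579,254),k(.125,-.07,.014),.6),(G(581,335),k(-.045,-.07,.014),.6),(G(513,335),k(-.045,.07,.014),.6)],[.5,-.25,0],"stand")
    e=np.array([np.cos(.4887),0,np.sin(.4887)]);n=np.array([-e[2],0,e[0]])
    def dot(a): return lambda p:np.array([0,0,p[3]])+.061*(np.cos(p[4]+a)*e+np.sin(p[4]+a)*np.array([0,-1,0]))
    def ptr(r): return lambda p:np.array([0,0,p[3]])+.046*n+p[r]*(np.cos(p[5])*e+np.sin(p[5])*np.array([0,-1,0]))
    fr=lambda y:(lambda p:np.array([-.065,y,p[3]-.065*np.tan(.4887)]))
    fit([(C(222,394),dot(1.1),1),(C(174,369),dot(.55),1),(C(126,367),dot(0),1),(F(596,149),dot(1.1),1),(F(606,116),dot(.55),1),
      (C(23,533),fr(.085),.4),(C(282,588),fr(-.085),.4),(C(113,435),ptr(6),1),(C(138,490),ptr(7),1),(F(540,72),ptr(6),.5),(F(508,103),ptr(7),.5)],[.5,.35,0,.06,-.5,-.5,.035,0],"fan(x,y,yaw,h,phi0,phiptr)")
E
python3 fit.py
```

```text
mug [ 0.528  -0.0484 -0.2373]
[[0.5, -0.1], [-0.2, 0.0], [0.0, -0.4], [-0.6, -1.0]]
stand [ 0.5238 -0.3117 -0.0412]
[[-0.2, -0.9], [0.1, 1.0], [-0.8, -0.3], [1.3, 0.4], [-2.0, 0.3], [-0.1, 0.8], [-0.1, -0.4], [-0.1, 0.0], [-0.6, 0.1], [-0.5, -0.3]]
fan(x,y,yaw,h,phi0,phiptr) [ 0.561   0.3246 -0.2391  0.079  -0.5109 -0.526   0.034  -0.0021]
[[0.4, -0.1], [0.2, -0.4], [-0.7, 0.1], [-0.2, 0.2], [0.1, -0.0], [-0.3, 0.1], [0.0, 0.3], [0.1, -0.1], [0.1, -0.3], [-0.4, -0.1], [-1.0, 0.1]]
```

```bash
cat >> h.py <<'E'
from scipy.linalg import logm,expm
def M(p,Rm):
    T=np.eye(4);T[:3,:3]=Rm;T[:3,3]=p;return T
def now():
    s=arm.sense();return M(s["ee_pos"],R.from_rotvec(s["tcp_rot"]).as_matrix())
def down(yaw): # tool y at angle yaw, z down
    y=np.array([np.cos(yaw),np.sin(yaw),0]);z=np.array([0,0,-1.]);return np.c_[np.cross(y,z),y,z]
def rows(T0,T1,N=None):
    D=np.linalg.inv(T0)@T1
    if N is None: N=int(np.ceil(max(np.linalg.norm(D[:3,3])/.038,R.from_matrix(D[:3,:3]).magnitude()/.115,1)))
    S=expm(np.real(logm(D))/N)
    print(N,"rows:",np.round(S[:3,3]*100,2).tolist(),np.round(R.from_matrix(S[:3,:3]).as_rotvec(),4).tolist())
    return T1
def st():
    s=arm.sense();print(round(s["time_s"],2),"p",np.round(s["ee_pos"],4),"R",np.round(s["tcp_rot"],3),"q",np.round(s["joints"],2),"F",np.round(s["wrist_force"],1),"w",round(s["width"],3),"g",round(s["grip_force"],1))
MUG=(.528,-.0484,-.2373);STAND=(.5238,-.3117,-.0412);FAN=(.561,.3246,-.2391)
E
python3 - <<'E'
from h import *
T0=now();Rt=down(MUG[2])
a=rows(T0,M([.528,-.0484,.40],Rt)); rows(a,M([.528,-.0484,.225],Rt))
E
```

```text
20 rows: [-4.06, -0.05, 0.02] [-0.0, 0.0, 0.0793]
5 rows: [0.0, 0.0, 3.5] [0.0, 0.0, -0.0]
```

apply_moves:
  moves:
    - [[-4.06,-0.05,0.02,0,0,0.0793,0],[-4.06,-0.05,0.02,0,0,0.0793,0],[-4.06,-0.05,0.02,0,0,0.0793,0],[-4.06,-0.05,0.02,0,0,0.0793,0],[-4.06,-0.05,0.02,0,0,0.0793,0],[-4.06,-0.05,0.02,0,0,0.0793,0],[-4.06,-0.05,0.02,0,0,0.0793,0],[-4.06,-0.05,0.02,0,0,0.0793,0],[-4.06,-0.05,0.02,0,0,0.0793,0],[-4.06,-0.05,0.02,0,0,0.0793,0]]

```text
time_s: 0.93
ee_pos: [0.4562, 0.3389, 0.4024]
tcp_rot: [-1.532, -2.743, 0.001]
wrist_force: [0.6, 0.8, 0.0]
width: 1.0
grip_force: 0.0
```

apply_moves:
  moves:
    - [[-4.06,-0.05,0.02,0,0,0.0793,0],[-4.06,-0.05,0.02,0,0,0.0793,0],[-4.06,-0.05,0.02,0,0,0.0793,0],[-4.06,-0.05,0.02,0,0,0.0793,0],[-4.06,-0.05,0.02,0,0,0.0793,0],[-4.06,-0.05,0.02,0,0,0.0793,0],[-4.06,-0.05,0.02,0,0,0.0793,0],[-4.06,-0.05,0.02,0,0,0.0793,0],[-4.06,-0.05,0.02,0,0,0.0793,0],[-4.06,-0.05,0.02,0,0,0.0793,0],[0,0,0,0,0,0,0],[0,0,0,0,0,0,0]]

```text
time_s: 1.93
ee_pos: [0.5281, -0.0501, 0.4007]
tcp_rot: [2.472, 1.938, -0.001]
wrist_force: [-0.1, 1.4, -0.6]
width: 1.004
grip_force: 0.0
```

```bash
python3 - <<'E'
from h import *
st();T0=now();Rt=down(MUG[2])
a=rows(T0,M([.528,-.0484,.30],Rt)); rows(a,M([.528,-.0484,.225],Rt))
c=grab("top");cv2.imwrite("pics/t1.png",cv2.resize(c["frame"][120:264,176:368],(800,600),interpolation=cv2.INTER_CUBIC))
E
```

```text
1.93 p [ 0.5281 -0.0501  0.4007] R [ 2.472e+00  1.938e+00 -1.000e-03] q [-0.13  0.67  0.31  1.66 -0.25  0.86  0.04] F [-0.1  1.4 -0.6] w 1.004 g 0.0
3 rows: [0.06, -0.02, 3.36] [-0.0001, 0.0002, -0.0012]
2 rows: [0.0, 0.0, 3.75] [0.0, 0.0, -0.0]
```

apply_moves:
  moves:
    - [[0.06,-0.02,3.4,0,0,0,0],[0.06,-0.02,3.4,0,0,0,0],[0.06,-0.02,3.3,0,0,0,0],[0,0,2.5,0,0,0,0],[0,0,2.5,0,0,0,0],[0,0,2.5,0,0,0,0],[0,0,0,0,0,0,0.4],[0,0,0,0,0,0,0.4],[0,0,0,0,0,0,0.6],[0,0,0,0,0,0,0.6],[0,0,0,0,0,0,0.6],[0,0,0,0,0,0,0.6]]
  newtons: 50

```text
time_s: 2.98
ee_pos: [0.5284, -0.0462, 0.2255]
tcp_rot: [2.468, 1.943, 0.001]
wrist_force: [-0.2, -0.3, -3.3]
width: 0.777
grip_force: 48.2
```

```bash
python3 - <<'E'
from h import *
st();T0=now();Rt=T0[:3,:3]
a=rows(T0,M([.528,-.0484,.38],Rt)); 
E
```

```text
2.98 p [ 0.5284 -0.0462  0.2255] R [2.468e+00 1.943e+00 1.000e-03] q [-0.06  0.93  0.17  1.82 -0.35  0.42  0.12] F [-0.2 -0.3 -3.3] w 0.777 g 48.2
5 rows: [-0.04, 0.01, -3.09] [0.0, -0.0, -0.0]
```

```bash
cat >> h.py <<'E'
def rz(a): return R.from_euler("z",a).as_matrix()
Tg=M([.5284,-.0462,.2255],R.from_rotvec([2.468,1.943,.001]).as_matrix())
MT=np.linalg.inv(M([MUG[0],MUG[1],0],rz(MUG[2])))@Tg   # tool in mug frame
SW=M([STAND[0],STAND[1],0],rz(STAND[2]))
def mugin(x,y,z,tilt=0): # tool pose with mug at stand-frame pose
    return SW@M([x,y,z],R.from_euler("x",tilt).as_matrix())@MT
E
python3 - <<'E'
from h import *
T=now();a=T.copy();a[2,3]=.39;a=rows(T,a)
b=mugin(-.17,-.0515,.163);print(b[:3,3])
m=a.copy();m[:3,3]=[.44,-.05,.39];m=rows(a,m);rows(m,b)
E
```

```text
5 rows: [0.0, 0.0, -3.29] [0.0, -0.0, -0.0]
[ 0.35178674 -0.35391851  0.3885    ]
3 rows: [-0.82, -2.84, -0.0] [0.0, -0.0, -0.0]
9 rows: [-3.49, -0.47, 0.02] [0.0, 0.0, -0.0218]
```

apply_moves:
  moves:
    - [[0,0,-1.5,0,0,0,0.6],[0,0,-3.3,0,0,0,0.6],[0,0,-3.3,0,0,0,0.6],[0,0,-3.3,0,0,0,0.6],[0,0,-3.3,0,0,0,0.6],[0,0,-1.8,0,0,0,0.6],[-0.82,-2.84,0,0,0,0,0.6],[-0.82,-2.84,0,0,0,0,0.6],[-0.82,-2.84,0,0,0,0,0.6]]

```text
time_s: 3.73
ee_pos: [0.4381, -0.0501, 0.3903]
tcp_rot: [2.468, 1.943, 0.001]
wrist_force: [0.4, -0.4, -3.6]
width: 0.773
grip_force: 48.3
```

apply_moves:
  moves:
    - [[-3.49,-0.47,0.02,0,0,-0.0218,0.6],[-3.49,-0.47,0.02,0,0,-0.0218,0.6],[-3.49,-0.47,0.02,0,0,-0.0218,0.6],[-3.49,-0.47,0.02,0,0,-0.0218,0.6],[-3.49,-0.47,0.02,0,0,-0.0218,0.6],[-3.49,-0.47,0.02,0,0,-0.0218,0.6],[-3.49,-0.47,0.02,0,0,-0.0218,0.6],[-3.49,-0.47,0.02,0,0,-0.0218,0.6],[-3.49,-0.47,0.02,0,0,-0.0218,0.6],[0,0,0,0,0,0,0.6],[0,0,0,0,0,0,0.6],[0,0,0,0,0,0,0.6]]

```text
time_s: 4.73
ee_pos: [0.3511, -0.3537, 0.3881]
tcp_rot: [-2.267, -2.175, -0.0]
wrist_force: [0.6, 0.4, -3.8]
width: 0.773
grip_force: 48.5
```

```bash
python3 - <<'E'
from h import *
st();T=now();b=mugin(-.17,-.0515,.163);print(b[:3,3])
rows(T,b)
Tm=T@np.linalg.inv(MT)
out=[]
for n,(u0,v0,w,h) in(("side",(190,215,140,105)),("top",(315,165,100,75))):
    c=grab(n);im=c["frame"].copy();k=400//w*1.0
    k=400/w;im=cv2.resize(im[v0:v0+h,u0:u0+w],(400,int(h*k)),interpolation=cv2.INTER_CUBIC)
    def P(p,col):
        q=(proj(c,p)-[u0,v0]+.5)*k;cv2.circle(im,(int(q[0]),int(q[1])),2,col,-1)
    for q in [(0,.034,.031),(0,.069,.031),(0,.069,.083),(0,.034,.083),(0,0,.105),(0,0,0)]: P((Tm@[*q,1])[:3],(0,0,255))
    for x in(-.06,-.03,0,.03): P((SW@[x,0,.21,1])[:3],(255,0,255))
    P((SW@[-.07,0,.235,1])[:3],(255,0,255))
    out.append(im[:300])
cv2.imwrite("pics/c3.png",cv2.resize(np.hstack(out),(800,300)))
E
```

```text
4.73 p [ 0.3511 -0.3537  0.3881] R [-2.267 -2.175 -0.   ] q [ 0.64  0.62  0.15  1.79 -0.13  0.74  0.82] F [ 0.6  0.4 -3.8] w 0.773 g 48.5
[ 0.35178674 -0.35391851  0.3885    ]
1 rows: [-0.02, 0.07, -0.04] [-0.0007, -0.0001, -0.0002]
```

View pics/c3.png

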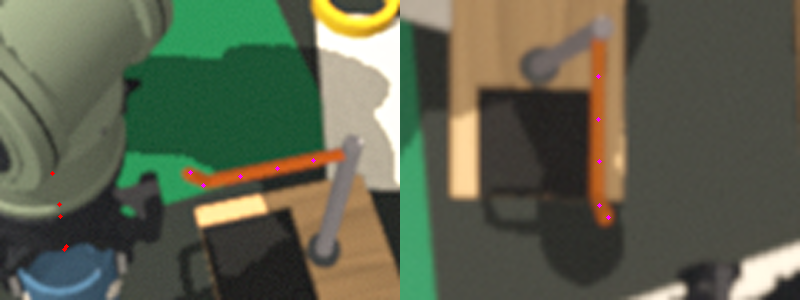

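The hook fit lies right on the bar (side crop bend 203,185; tip 190,172), and the held mug's rim is where expected, near (65,254). Entering the hook.

apply_moves:
  moves:
    - [[-0.02,0.07,-0.04,0,0,0,0.6],[0,2,0,0,0,0,0.6],[0,2,0,0,0,0,0.6],[0,2,0,0,0,0,0.6],[0,2,0,0,0,0,0.6],[0,1,0,0,0,0,0.6],[0,1,0,0,0,0,0.6],[0,1,0,0,0,0,0.6],[0,0,0,0,0,0,0.6]]

```text
time_s: 5.58
ee_pos: [0.4635, -0.3576, 0.3882]
tcp_rot: [2.263, 2.178, 0.001]
wrist_force: [-0.1, -0.1, -4.0]
width: 0.772
grip_force: 48.4
```

```bash
python3 - <<'E'
from h import *
st();T=now()
c=grab("side");v0,u0=200,190
cv2.imwrite("pics/c4.png",cv2.resize(c["frame"][200:290,200:320],(800,600),interpolation=cv2.INTER_CUBIC))
rows(T,mugin(-.015,-.0515,.163))
E
```

```text
5.58 p [ 0.4635 -0.3576  0.3882] R [2.263e+00 2.178e+00 1.000e-03] q [ 0.52  0.75  0.17  1.47 -0.15  0.93  0.69] F [-0.1 -0.1 -4. ] w 0.772 g 48.4
2 rows: [-0.05, 2.16, -0.02] [-0.0001, -0.0001, 0.0013]
```

View pics/c4.png

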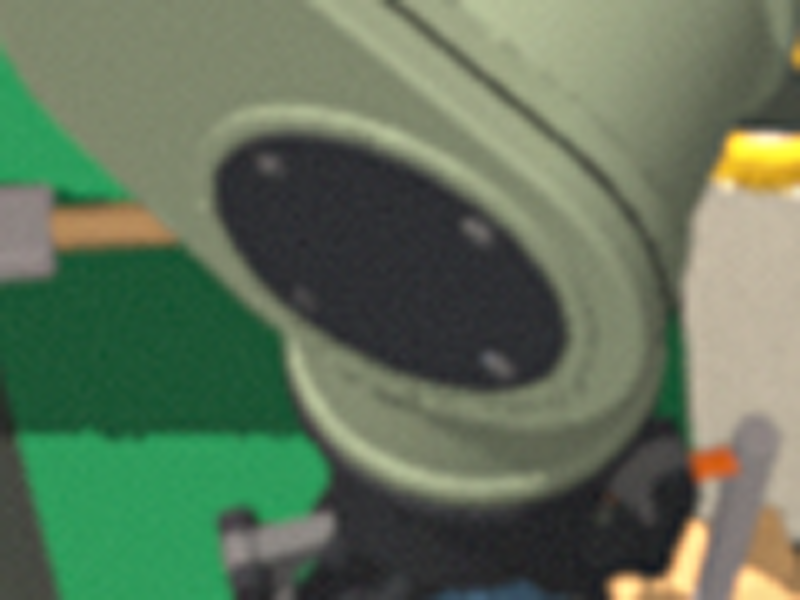

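```bash
cat >> h.py <<'E'
def hang(x,th,hy,hz): # tool pose with hook axis at mug (hy,hz), tilt th
    return mugin(x,-(np.cos(th)*hy-np.sin(th)*hz),.21-(np.sin(th)*hy+np.cos(th)*hz),th)
E
python3 - <<'E'
from h import *
T=now();a=rows(T,hang(-.02,0,.0515,.05),3)
for th in(.35,.7,1.1): b=rows(a,hang(-.02,th,.0515,.055));print(b[:3,3]);a=b
E
```

```text
3 rows: [-0.02, 1.31, 0.09] [-0.0003, 0.0, 0.0006]
4 rows: [-1.49, -0.0, 0.62] [-0.0, 0.0875, 0.0001]
[ 0.49937444 -0.41552679  0.35326929]
4 rows: [-1.47, -0.0, 0.5] [-0.0, 0.0875, 0.0001]
[ 0.49761255 -0.45826683  0.30866652]
4 rows: [-1.68, -0.0, 0.58] [-0.0, 0.1, 0.0001]
[ 0.49650963 -0.48502149  0.24343047]
```

apply_moves:
  moves:
    - [[-0.02,1.31,0.09,0,0,0,0.6],[-0.02,1.31,0.09,0,0,0,0.6],[-0.02,1.31,0.09,0,0,0,0.6],[-1.49,0,0.62,0,0.0875,0,0.6],[-1.49,0,0.62,0,0.0875,0,0.6],[-1.49,0,0.62,0,0.0875,0,0.6],[-1.49,0,0.62,0,0.0875,0,0.6],[0,0,0,0,0,0,0.6],[0,0,0,0,0,0,0.6]]

```text
time_s: 6.38
ee_pos: [0.4979, -0.417, 0.3527]
tcp_rot: [-2.077, -1.99, -0.365]
wrist_force: [-0.1, 1.2, -3.7]
width: 0.771
grip_force: 48.6
```

```bash
python3 - <<'E'
from h import *
st();T=now();a=T
for th in(.7,1.):a=rows(a,hang(-.02,th,.0515,.055))
E
```

```text
6.38 p [ 0.4979 -0.417   0.3527] R [-2.077 -1.99  -0.365] q [ 0.69  0.95  0.03  1.12 -0.3   1.31  0.78] F [-0.1  1.2 -3.7] w 0.771 g 48.6
4 rows: [-1.43, 0.04, 0.5] [-0.0003, 0.0877, -0.0004]
3 rows: [-1.68, -0.0, 0.58] [-0.0, 0.1, 0.0001]
```

apply_moves:
  moves:
    - [[-1.43,0.04,0.5,0,0.0877,0,0.6],[-1.43,0.04,0.5,0,0.0877,0,0.6],[-1.43,0.04,0.5,0,0.0877,0,0.6],[-1.43,0.04,0.5,0,0.0877,0,0.6],[0,0,0,0,0,0,0.6],[0,0,0,0,0,0,0.6]]

```text
time_s: 6.88
ee_pos: [0.4989, -0.4571, 0.3094]
tcp_rot: [-1.859, -1.784, -0.675]
wrist_force: [0.7, 0.8, -2.4]
width: 0.77
grip_force: 48.9
```

```bash
python3 - <<'E'
from h import *
st();T=now();a=T
for th in(.85,1.):a=rows(a,hang(-.02,th,.0515,.055))
rows(T,hang(-.02,.7,.061,.077))
c=grab("side");cv2.imwrite("pics/c5.png",cv2.resize(c["frame"][190:340,190:390],(800,600),interpolation=cv2.INTER_CUBIC))
E
```

```text
6.88 p [ 0.4989 -0.4571  0.3094] R [-1.859 -1.784 -0.675] q [ 0.81  1.13 -0.08  0.87 -0.43  1.63  0.8 ] F [ 0.7  0.8 -2.4] w 0.77 g 48.9
2 rows: [-1.33, -0.06, 0.41] [-0.0008, 0.0764, -0.0002]
2 rows: [-1.26, -0.0, 0.42] [-0.0, 0.075, 0.0001]
1 rows: [-1.08, -0.12, 2.18] [-0.0017, 0.0029, -0.0004]
```

View pics/c5.png

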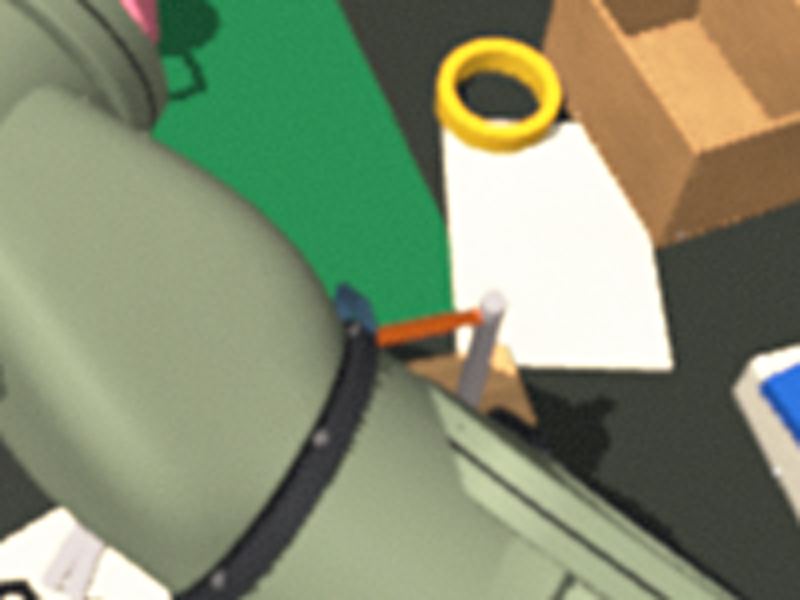

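The handle shows above the hook arm at (355,305), so it is threaded. I tilt a bit more, then seat it.

```bash
python3 - <<'E'
from h import *
T=now();a=rows(T,hang(-.02,.95,.0515,.055),3);rows(a,hang(-.02,.95,.062,.076),4)
E
```

```text
3 rows: [-1.48, -0.06, 0.48] [-0.0005, 0.0846, 0.0004]
4 rows: [-0.26, -0.0, 0.52] [-0.0, -0.0, 0.0]
```

apply_moves:
  moves:
    - [[-1.48,-0.04,0.48,0,0.0846,0,0.6],[-1.48,-0.04,0.48,0,0.0846,0,0.6],[-1.48,-0.04,0.48,0,0.0846,0,0.6],[0,0,0,0,0,0,0.6],[-0.26,0,0.52,0,0,0,0.6],[-0.26,0,0.52,0,0,0,0.6],[0,0,0,0,0,0,0.6],[0,0,0,0,0,0,0.6]]

```text
time_s: 7.6
ee_pos: [0.4974, -0.4726, 0.2592]
tcp_rot: [-1.687, -1.622, -0.87]
wrist_force: [-0.8, -0.2, -3.1]
width: 0.772
grip_force: 49.2
```

```bash
python3 - <<'E'
from h import *
st();T=now();rows(T,hang(-.02,.95,.062,.076),2)
E
```

```text
7.6 p [ 0.4974 -0.4726  0.2592] R [-1.687 -1.622 -0.87 ] q [ 0.87  1.28 -0.16  0.72 -0.52  1.82  0.78] F [-0.8 -0.2 -3.1] w 0.772 g 49.2
2 rows: [-0.28, -0.02, 0.54] [-0.0007, -0.0007, 0.0006]
```

apply_moves:
  moves:
    - [[-0.14,0,0.27,0,0,0,0.6],[-0.14,0,0.27,0,0,0,0.6],[-0.14,0,0.27,0,0,0,0.6],[0,0,0,0,0,0,0.6],[0,0,0,0,0,0,0.6]]

```text
time_s: 8.02
ee_pos: [0.4969, -0.4691, 0.2495]
tcp_rot: [-1.686, -1.618, -0.872]
wrist_force: [-0.0, -0.7, -3.3]
width: 0.771
grip_force: 49.2
```

apply_moves:
  moves:
    - [[-0.14,0,0.2,0,0,0,0.6],[-0.14,0,0.2,0,0,0,0.6],[0,0,0,0,0,0,0.6],[0,0,0,0,0,0,0.6]]

```text
time_s: 8.35
ee_pos: [0.497, -0.4675, 0.2448]
tcp_rot: [-1.686, -1.618, -0.872]
wrist_force: [0.5, -0.5, -2.3]
width: 0.776
grip_force: 49.3
```

apply_moves:
  moves:
    - [[-0.12,0,0.1,0,0,0,0.6],[-0.12,0,0.1,0,0,0,0.6],[0,0,0,0,0,0,0.6],[0,0,0,0,0,0,0.6]]

```text
time_s: 8.68
ee_pos: [0.4972, -0.4672, 0.2426]
tcp_rot: [-1.684, -1.619, -0.874]
wrist_force: [-0.7, -0.1, 6.6]
width: 0.77
grip_force: 49.7
```

```bash
python3 - <<'E'
from h import *
st();T=now();Tm=T@np.linalg.inv(MT);h=np.linalg.inv(Tm)@SW@np.array([-.02,0,.21,1]);print("hook in mug",np.round(h,4))
E
```

```text
8.68 p [ 0.4972 -0.4672  0.2426] R [-1.684 -1.619 -0.874] q [ 0.86  1.3  -0.16  0.75 -0.52  1.78  0.8 ] F [-0.7 -0.1  6.6] w 0.77 g 49.7
hook in mug [3.00e-04 6.58e-02 7.89e-02 1.00e+00]
```

apply_moves:
  moves:
    - [[0.05,0,-0.05,0,0,0,0.6],[0,0,0,0,0,0,0.2],[0,0,0,0,0,0,0.15],[0,0,0,0,0,0,0.1],[0,0,0,0,0,0,0.05],[0,0,0,0,0,0,0],[0,0,0,0,0,0,0],[0,0,0,0,0,0,0],[0,0,0,0,0,0,0],[0,0,0,0,0,0,0],[0,0,0,0,0,0,0],[0,0,0,0,0,0,0]]

```text
time_s: 9.68
ee_pos: [0.497, -0.4674, 0.2426]
tcp_rot: [-1.686, -1.618, -0.872]
wrist_force: [0.2, -0.6, -0.2]
width: 0.999
grip_force: 0.0
```

apply_moves:
  moves:
    - [[0,0,-0.5,0,0,0,0],[0,0,-1,0,0,0,0],[0,0,-1,0,0,0,0],[0,0,-1.5,0,0,0,0],[0,0,-1.5,0,0,0,0],[0,0,-1.5,0,0,0,0],[0,0,-1.5,0,0,0,0],[0,0,-1.5,0,0,0,0]]

```text
time_s: 10.35
ee_pos: [0.4852, -0.5211, 0.287]
tcp_rot: [-1.688, -1.618, -0.873]
wrist_force: [-1.3, 1.9, 0.2]
width: 1.001
grip_force: 0.0
```

```bash
python3 - <<'E'
from h import *
st();T=now();a=T.copy();a[:3,3]+=[0,-.03,.12];rows(T,a)
b=M([.43,-.30,.45],down(-.5));rows(a,b)
print(T[:3,:3])
E
```

```text
10.35 p [ 0.4852 -0.5211  0.287 ] R [-1.688 -1.618 -0.873] q [ 0.97  1.37 -0.64  0.41 -0.14  2.02  0.55] F [-1.3  1.9  0.2] w 1.001 g 0.0
4 rows: [2.01, 0.04, -2.35] [-0.0, 0.0, -0.0]
10 rows: [2.28, -1.19, 0.86] [-0.0217, -0.0936, 0.0422]
[[ 2.40147917e-02  9.99080468e-01  3.55177062e-02]
 [ 5.78486674e-01 -4.28631265e-02  8.14564866e-01]
 [ 8.15338248e-01  9.84914170e-04 -5.78984086e-01]]
```

```bash
python3 - <<'E'
from h import *
T=now();Rt=rz(STAND[2])@R.from_euler("x",.3).as_matrix()@down(0)
a=M([.485,-.52,.43],Rt);rows(T,a)
b=M([.43,-.20,.45],down(-.04));rows(a,b)
E
```

```text
6 rows: [1.54, -0.0, -1.87] [0.0003, -0.1089, -0.0001]
9 rows: [3.53, -0.76, 0.37] [0.0, -0.0333, -0.0001]
```

apply_moves:
  moves:
    - [[1.54,0,-1.87,0,-0.109,0,0],[1.54,0,-1.87,0,-0.109,0,0],[1.54,0,-1.87,0,-0.109,0,0],[1.54,0,-1.87,0,-0.109,0,0],[1.54,0,-1.87,0,-0.109,0,0],[1.54,0,-1.87,0,-0.109,0,0],[0,0,0,0,0,0,0]]

```text
time_s: 10.93
ee_pos: [0.4852, -0.5184, 0.437]
tcp_rot: [-2.115, -2.03, -0.314]
wrist_force: [0.1, 0.2, 1.2]
width: 1.001
grip_force: 0.0
```

```bash
python3 - <<'E'
from h import *
st();T=now()
c=grab("top");cv2.imwrite("pics/c6.png",cv2.resize(c["frame"][150:240,310:430],(800,600),interpolation=cv2.INTER_CUBIC))
b=M([.43,-.20,.46],down(-.04));rows(T,b)
# fan pre-grasp
x,y,a=FAN
Rf=rz(a)@R.from_euler("y",-.4887).as_matrix()  # columns: upslope,e_y,normal
print(Rf)
E
```

```text
10.93 p [ 0.4852 -0.5184  0.437 ] R [-2.115 -2.03  -0.314] q [ 0.91  1.04 -0.45  0.58  0.15  1.73  0.61] F [0.1 0.2 1.2] w 1.001 g 0.0
9 rows: [3.52, -0.76, 0.3] [0.0009, -0.0319, -0.0001]
[[ 0.85782551  0.23682833 -0.45612251]
 [-0.20910613  0.97155151  0.1111858 ]
 [ 0.46947846  0.          0.88294393]]
```

```bash
cat >> h.py <<'E'
Rf=rz(FAN[2])@R.from_euler("y",-.4887).as_matrix()
def fanpose(phi,off,n=0): # tool at bar angle phi, grasp point 'off' above dial_grip
    e,l,nn=Rf.T
    c=-(np.cos(phi+np.pi/2)*e-np.sin(phi+np.pi/2)*l)
    g=np.array([FAN[0],FAN[1],.079])+(.034+off+.155)*nn
    return M(g,np.c_[np.cross(c,-nn),c,-nn])
E
python3 - <<'E'
from h import *
T=now();u=T.copy();u[2,3]+=.05;u[:3,3]+=[-.03,0,0];u=rows(T,u)
a=rows(u,M([.42,-.05,.47],down(.5)))
b=rows(a,fanpose(-.526,.09));print(b[:3,3])
E
```

```text
2 rows: [0.67, -1.49, -2.42] [0.0, 0.0, -0.0]
13 rows: [3.58, 0.48, 0.69] [0.0065, -0.022, -0.0414]
13 rows: [1.61, 3.08, 0.59] [-0.0062, -0.0401, -0.1022]
[0.43374182 0.35562084 0.32534136]
```

apply_moves:
  moves:
    - [[0.67,-1.49,-2.42,0,0,0,0],[0.67,-1.49,-2.42,0,0,0,0],[3.58,0.48,0.69,0.0065,-0.022,-0.0414,0],[3.58,0.48,0.69,0.0065,-0.022,-0.0414,0],[3.58,0.48,0.69,0.0065,-0.022,-0.0414,0],[3.58,0.48,0.69,0.0065,-0.022,-0.0414,0],[3.58,0.48,0.69,0.0065,-0.022,-0.0414,0],[3.58,0.48,0.69,0.0065,-0.022,-0.0414,0],[3.58,0.48,0.69,0.0065,-0.022,-0.0414,0]]

```text
time_s: 11.73
ee_pos: [0.4677, -0.2676, 0.4914]
tcp_rot: [-1.866, -2.395, -0.159]
wrist_force: [2.2, -0.1, -0.9]
width: 0.999
grip_force: 0.0
```

apply_moves:
  moves:
    - [[3.58,0.48,0.69,0.0065,-0.022,-0.0414,0],[3.58,0.48,0.69,0.0065,-0.022,-0.0414,0],[3.58,0.48,0.69,0.0065,-0.022,-0.0414,0],[3.58,0.48,0.69,0.0065,-0.022,-0.0414,0],[3.58,0.48,0.69,0.0065,-0.022,-0.0414,0],[3.58,0.48,0.69,0.0065,-0.022,-0.0414,0],[0,0,0,0,0,0,0]]

```text
time_s: 12.32
ee_pos: [0.4198, -0.0502, 0.4692]
tcp_rot: [-1.593, -2.698, -0.007]
wrist_force: [0.4, 0.4, 0.7]
width: 1.0
grip_force: 0.0
```

```bash
python3 - <<'E'
from h import *
st();T=now();rows(T,fanpose(-.526,.09))
a=grab("side");b=grab("top")
cv2.imwrite("pics/c7.png",np.hstack([cv2.resize(a["frame"][225:325,230:330],(400,400),interpolation=cv2.INTER_CUBIC),cv2.resize(b["frame"][150:230,320:400],(400,400),interpolation=cv2.INTER_CUBIC)]))
E
```

```text
12.32 p [ 0.4198 -0.0502  0.4692] R [-1.593 -2.698 -0.007] q [ 0.42  0.44 -0.58  1.87  0.28  0.92  0.21] F [0.4 0.4 0.7] w 1.0 g 0.0
13 rows: [1.6, 3.09, 0.6] [-0.0056, -0.0407, -0.102]
```

View pics/c7.png

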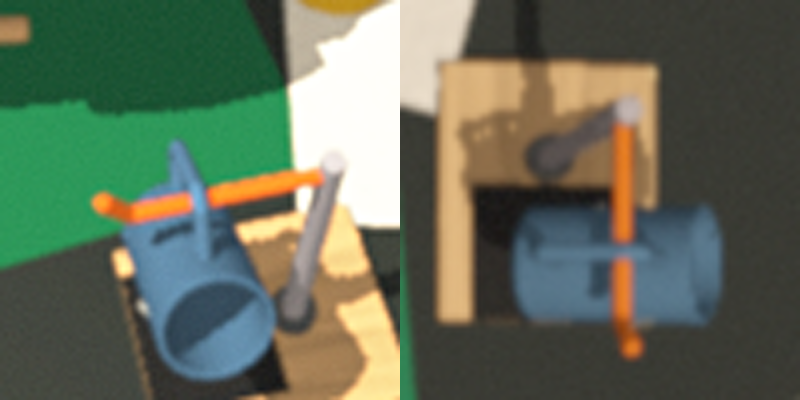

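The mug hangs by its handle on the orange hook: handle over the arm at (200,195) in the side half, mouth sideways at (220,330). It has been released. Next is the dial.

apply_moves:
  moves:
    - [[1.6,3.09,0.6,-0.0056,-0.0407,-0.102,0],[1.6,3.09,0.6,-0.0056,-0.0407,-0.102,0],[1.6,3.09,0.6,-0.0056,-0.0407,-0.102,0],[1.6,3.09,0.6,-0.0056,-0.0407,-0.102,0],[1.6,3.09,0.6,-0.0056,-0.0407,-0.102,0],[1.6,3.09,0.6,-0.0056,-0.0407,-0.102,0],[1.6,3.09,0.6,-0.0056,-0.0407,-0.102,0]]

```text
time_s: 13.0
ee_pos: [0.4957, 0.17, 0.4127]
tcp_rot: [0.511, 2.836, -0.152]
wrist_force: [0.7, -1.3, -0.1]
width: 1.002
grip_force: 0.0
```

apply_moves:
  moves:
    - [[1.6,3.09,0.6,-0.0056,-0.0407,-0.102,0],[1.6,3.09,0.6,-0.0056,-0.0407,-0.102,0],[1.6,3.09,0.6,-0.0056,-0.0407,-0.102,0],[1.6,3.09,0.6,-0.0056,-0.0407,-0.102,0],[1.6,3.09,0.6,-0.0056,-0.0407,-0.102,0],[1.6,3.09,0.6,-0.0056,-0.0407,-0.102,0],[0,0,0,0,0,0,0],[0,0,0,0,0,0,0]]

```text
time_s: 13.67
ee_pos: [0.4392, 0.3511, 0.3236]
tcp_rot: [-0.372, 2.653, -0.256]
wrist_force: [0.3, -1.1, -0.7]
width: 0.999
grip_force: 0.0
```

```bash
python3 - <<'E'
from h import *
st();T=now();a=rows(T,fanpose(-.526,.04));b=rows(a,fanpose(-.526,.004))
E
```

```text
13.67 p [0.4392 0.3511 0.3236] R [-0.372  2.653 -0.256] q [-0.58  0.81 -0.47  1.77  1.22  0.83 -0.  ] F [ 0.3 -1.1 -0.7] w 0.999 g 0.0
2 rows: [0.13, 0.27, 2.27] [-0.003, -0.0017, -0.0034]
1 rows: [0.0, 0.0, 3.6] [-0.0, 0.0, 0.0]
```

apply_moves:
  moves:
    - [[0.13,0.27,2.27,-0.003,-0.0017,-0.0034,0],[0.13,0.27,2.27,-0.003,-0.0017,-0.0034,0],[0,0,1.2,0,0,0,0],[0,0,1.2,0,0,0,0],[0,0,1.2,0,0,0,0],[0,0,0,0,0,0,0]]

```text
time_s: 14.17
ee_pos: [0.474, 0.3446, 0.2494]
tcp_rot: [-0.379, 2.65, -0.249]
wrist_force: [0.0, -0.2, 0.1]
width: 1.001
grip_force: 0.0
```

```bash
python3 - <<'E'
from h import *
st();T=now();rows(T,fanpose(-.526,.004));rows(T,fanpose(.589,.004),12)
E
```

```text
14.17 p [0.474  0.3446 0.2494] R [-0.379  2.65  -0.249] q [-0.57  0.94 -0.4   1.74  1.38  0.75 -0.11] F [ 0.  -0.2  0.1] w 1.001 g 0.0
1 rows: [0.05, 0.16, -0.06] [-0.0008, 0.0004, -0.0023]
12 rows: [0.01, 0.01, -0.01] [-0.0, 0.0001, 0.0927]
```

apply_moves:
  moves:
    - [[0.05,0.16,-0.06,0,0,0,0],[0,0,0,0,0,0,0.4],[0,0,0,0,0,0,0.6],[0,0,0,0,0,0,0.8],[0,0,0,0,0,0,1],[0,0,0,0,0,0,1],[0,0,0,0,0,0,1],[0,0,0,0,0,0,1],[0,0,0,0,0,0,1]]
  newtons: 40

```text
time_s: 14.92
ee_pos: [0.4715, 0.3476, 0.2511]
tcp_rot: [-0.383, 2.648, -0.245]
wrist_force: [-3.6, 3.6, 5.8]
width: 0.187
grip_force: 41.3
```

```bash
python3 - <<'E'
from h import *
st();T=now();rows(T,fanpose(.589,.004),12)
E
```

```text
14.92 p [0.4715 0.3476 0.2511] R [-0.383  2.648 -0.245] q [-0.57  0.94 -0.41  1.74  1.38  0.75 -0.11] F [-3.6  3.6  5.8] w 0.187 g 41.3
12 rows: [-0.01, -0.01, 0.02] [0.0003, 0.0001, 0.0929]
```

apply_moves:
  moves:
    - [[0,0,0,0,0,0.093,1],[0,0,0,0,0,0.093,1],[0,0,0,0,0,0.093,1],[0,0,0,0,0,0.093,1],[0,0,0,0,0,0.093,1],[0,0,0,0,0,0.093,1],[0,0,0,0,0,0.093,1],[0,0,0,0,0,0.093,1],[0,0,0,0,0,0.093,1],[0,0,0,0,0,0.093,1],[0,0,0,0,0,0.093,1],[0,0,0,0,0,0.093,1]]

```text
time_s: 15.92
ee_pos: [0.4714, 0.3472, 0.2511]
tcp_rot: [1.076, 2.43, 0.12]
wrist_force: [-7.3, -0.7, 8.8]
width: 0.186
grip_force: 42.3
```

apply_moves:
  moves:
    - [[0,0,0,0,0,0,1],[0,0,0,0,0,0,1]]

```text
time_s: 16.08
ee_pos: [0.4715, 0.3472, 0.2511]
tcp_rot: [1.071, 2.432, 0.119]
wrist_force: [-7.5, -0.6, 9.5]
width: 0.19
grip_force: 41.6
```

```bash
python3 - <<'E'
from h import *
st();T=now();rows(T,fanpose(.589,.004),1)
E
```

```text
16.08 p [0.4715 0.3472 0.2511] R [1.071 2.432 0.119] q [-0.62  0.93 -0.31  1.75  1.34  0.68 -1.21] F [-7.5 -0.6  9.5] w 0.19 g 41.6
1 rows: [-0.1, -0.03, 0.23] [0.0022, -0.0001, -0.0023]
```

Release, back off along the axis, and lift clear to look.

apply_moves:
  moves:
    - [[0,0,0,0,0,0,0.6],[0,0,0,0,0,0,0.3],[0,0,0,0,0,0,0],[0,0,0,0,0,0,0],[0,0,-1,0,0,0,0],[0,0,-2.5,0,0,0,0],[0,0,-3.5,0,0,0,0],[0,0,-3.5,0,0,0,0],[0,0,-3.5,0,0,0,0]]

```text
time_s: 16.83
ee_pos: [0.4063, 0.3625, 0.3762]
tcp_rot: [1.07, 2.433, 0.119]
wrist_force: [0.9, 0.7, 0.6]
width: 0.998
grip_force: 0.0
```

```bash
python3 - <<'E'
from h import *
st();T=now();rows(T,M([.42,.05,.45],down(.3)))
E
```

```text
16.83 p [0.4063 0.3625 0.3762] R [1.07  2.433 0.119] q [-0.66  0.7  -0.42  1.77  1.07  0.85 -1.02] F [0.9 0.7 0.6] w 0.998 g 0.0
9 rows: [-3.22, -1.55, -0.42] [0.0399, 0.0376, 0.0481]
```

apply_moves:
  moves:
    - [[-3.22,-1.55,-0.42,0.04,0.0376,0.048,0],[-3.22,-1.55,-0.42,0.04,0.0376,0.048,0],[-3.22,-1.55,-0.42,0.04,0.0376,0.048,0],[-3.22,-1.55,-0.42,0.04,0.0376,0.048,0],[-3.22,-1.55,-0.42,0.04,0.0376,0.048,0],[-3.22,-1.55,-0.42,0.04,0.0376,0.048,0],[-3.22,-1.55,-0.42,0.04,0.0376,0.048,0],[-3.22,-1.55,-0.42,0.04,0.0376,0.048,0],[-3.22,-1.55,-0.42,0.04,0.0376,0.048,0],[0,0,0,0,0,0,0],[0,0,0,0,0,0,0]]

```text
time_s: 17.75
ee_pos: [0.4214, 0.0481, 0.4491]
tcp_rot: [1.869, 2.525, -0.001]
wrist_force: [-0.4, 1.0, 0.2]
width: 0.998
grip_force: 0.0
```

```bash
python3 - <<'E'
from h import *
st()
b=grab("top");a=grab("side")
x=cv2.resize(b["frame"][150:230,110:190],(400,400),interpolation=cv2.INTER_CUBIC)
o=np.array([FAN[0],FAN[1],.079]);e,l,n=Rf.T
for p in(.589,):
  for r,hh in((0.034,.046),(0,.046),(.061,0),(-.035,.046)):
    q=(proj(b,o+hh*n+r*(np.cos(p)*e-np.sin(p)*l))-[110,150]+.5)*5;cv2.circle(x,tuple(q.astype(int)),2,(255,0,255),-1)
cv2.imwrite("pics/c8.png",np.vstack([np.hstack([x,cv2.resize(a["frame"][225:325,230:330],(400,400),interpolation=cv2.INTER_CUBIC)]),cv2.resize(b["frame"],(800,600))[100:300]]))
E
```

```text
17.75 p [0.4214 0.0481 0.4491] R [ 1.869e+00  2.525e+00 -1.000e-03] q [ 0.25  0.49 -0.7   1.91  0.4   0.89 -0.35] F [-0.4  1.   0.2] w 0.998 g 0.0
```

View pics/c8.png

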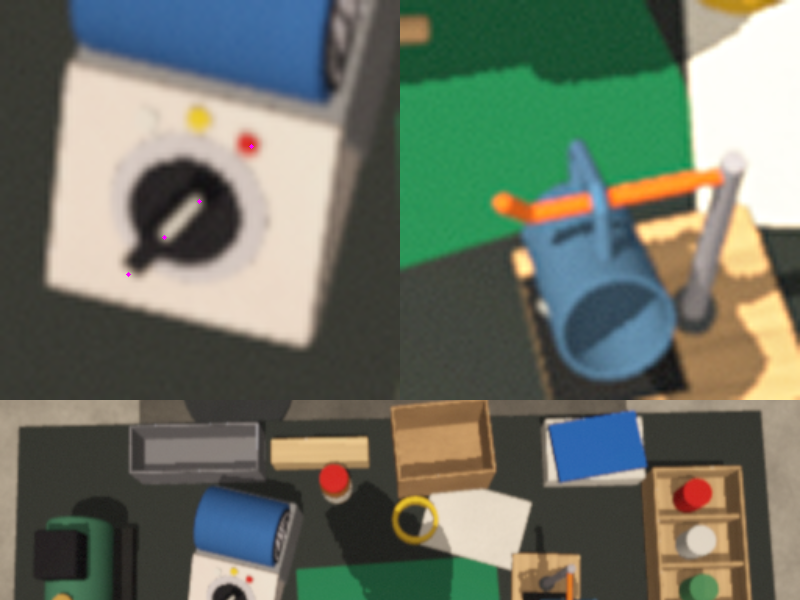

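The pointer line runs from (165,240) to (200,200) in the crop, towards the red dot at (249,144), and the mug still hangs. A quick numeric check of the angle comes before handing in.

```bash
python3 - <<'E'
from h import *
o=np.array([FAN[0],FAN[1],.079]);e,l,n=Rf.T
def onpl(c,u,v,h):
    a,d=ray(c,u,v);p=o+h*n;t=((p-a)@n)/(d@n);q=a+d*t-p;return np.array([q@e,-(q@l)])
A=[]
for _ in range(4):
    c=grab("top");f=c["frame"].astype(float)
    g=f[185:202,140:153].min(2);ys,xs=np.nonzero(g>90);w=g[ys,xs]-70
    P=np.array([onpl(c,140+x,185+y,.046) for x,y in zip(xs,ys)])
    m=(w@P)/w.sum();C=(P-m).T@((P-m)*w[:,None]);d=np.linalg.eigh(C)[1][:,1];d*=np.sign(d[0])
    r=f[170:186,153:166];k=np.clip(r[...,2]-np.maximum(r[...,0],r[...,1])-50,0,None);yy,xx=np.mgrid[170:186,153:166]
    red=onpl(c,(k*xx).sum()/k.sum(),(k*yy).sum()/k.sum(),0)
    A.append([len(w),*m*1000,np.arctan2(d[1],d[0]),*red*1000,np.arctan2(red[1],red[0])])
print(np.round(A,3))
E
```

```text
[[34.    14.036  8.187  0.562 51.151 31.641  0.554]
 [34.    13.999  8.16   0.56  51.166 31.661  0.554]
 [34.    14.025  8.169  0.561 51.19  31.654  0.554]
 [34.    14.     8.167  0.561 51.159 31.66   0.554]]
```

```bash
python3 -c "
from h import *
print(arm.finish_job())"
```

```text
the job is handed in; nothing more can be done
None
```

The blue mug hangs released and still by its handle on the orange hook, the dial's pointer is measured within about 0.03 rad of the red dot, and the job is handed in.

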